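# Pull the service plug, tuck the cover under its drip flap and hold it down

## Robot

A 6-joint arm with a two-finger parallel gripper is mounted at the origin on a cart in front of the work surface, level with it; the furniture and walls round the work are solid. World frame = base frame: x ahead of the robot, y to its left, z up, the work surface at z = 0. Lengths are in mm, angles in rad, forces in N, time in s.
With the tool pointing down it reaches from about 250 to 725 mm from the base axis. Payload 4 kg.
Tool frame: the origin (TCP) lies at the very end of the fingers, on their centre line; the grasp point (between the pads) lies 19 mm behind it; z points along the fingers, x is the direction in which the jaws open and shut, and the axes are right-handed (so a half turn about z gives the same grasp; the last joint's range is limited). The gripper opens to 85 mm and grips with 20 to 120 N. Pads are 22 mm wide; open, the fingers measure 114 mm over their backs; the gripper's body (76 mm by 85 mm) begins 54 mm behind the grasp point. The pads swing forward as they close: fully open they stand 13 mm farther back than shut.
Start: joints at [-1.192, 0.241, 0.005, 1.335, 0, 1.571], TCP at [184.901, -464.555, 203.806] pointing down, gripper open.
Joint ranges: [-2.72, 2.72], [-1.05, 1.87], [-1.09, 1.28], [-1.99, 2.15], [-1.42, 1.44], [-3.14, 3.14]. Speed limits (rad/s): [2.79, 2.79, 3.14, 3.14, 3.14, 3.14].

## Interface

Orientations are given as [roll, pitch, yaw] about the fixed x, y, z axes, in that order (R = Rz(yaw) Ry(pitch) Rx(roll)).
In Python, from cell import env, snapshot, job gives the robot as it stands. The module is installed in compiled form; this text tells all that it offers.
- The arm moves only by the shell command python3 -m handwheel 'ROWS' [OPENING] [FORCE]. ROWS is a JSON object of lists of equal length, an entry for each row: "slide": the shift along the tool's x, y, z in mm, a list of three; "twist": the turn, a rotation vector about the tool's x, y, z in degrees, a list of three. A call has 1 to 8 rows; each row is the pose to reach, as a shift and turn from the pose measured when the call began, along the tool's axes at that moment; what a row does not reach only later rows make up. A row lasts 1/8 s, in which the tool goes at most 62.5 mm and 10.7 degrees, less where a joint would pass 70% of its speed; a pose out of reach is approached as far as the arm can. A call with a gripper value outside its range is refused whole. OPENING is the closure, from -1 (fully open) to 1 (shut), set as the call begins (- or left out, the last holds). The fingers move at their own pace and stop on an object; FORCE is the grip in N (left out, the last holds). Time passes only in rows, so rows that repeat a pose let the fingers close. It gives the time, the measured TCP pose, the force and the opening at its end, in the units of the state.
- env.state(): the state, without advancing time (a new reading comes with each control period).
- snapshot(name): name is "scene" or "top"; returns a dict with "color" (384x512x3 uint8, red, green, blue), "mtx" (3x3 intrinsics, pixels), "dist" ([k1, k2, p1, p2, k3] as OpenCV has them; the pictures are not rectified), "extrinsics" (4x4, takes a point from camera to world coordinates). Camera axes: x right, y up, looking along -z (the intrinsics and any distortion apply to the point x, -y, -z); pixel columns grow to the right and rows downward; lengths in mm; the calibration is good to about 2 mm. A picture is of the moment at which its call begins. There is no depth.
- job.finish_job(): hands the job in, once; it reports no verdict.
The state is a dict: "time_s": time; "joint_pos": joint angles; "joint_vel": joint speeds; "tau": joint torques, N m; "ee_pos": TCP position; "tcp_rot": TCP orientation; "wrist_force": force on the tool from outside, world axes, zero at the start; "ft_torque": the same for the moment, N m; "finger_gap": opening from 0.0 (shut) to 1.0 (fully open).
Only numpy, scipy, OpenCV 4.12 (cv2) and the standard library are available. Lean on these libraries where they do the work, as an engineer would, in place of code of your own. Each camera call takes 0.05 s, during which the arm holds its last target. There are 200 camera calls.

## Task

The microscope's lamp supply has been serviced: pull the red service plug straight up out of its sprung socket in the open bay and put it in the clear tray. Then refit the silver cover plate over the bay: slide the edge farthest from its black grip under the blue drip flap without lifting the flap, push it home against the raised rear of the housing, press it flat so that the white interlock plunger is fully down, and finish while still holding it pressed there, ready for a colleague to drive the screws. Leave the green slide box, the brown jar and the beaker alone.

Things in the scene. Friction and masses are not known exactly. Their poses are not given: they have to be found in the camera images.
- supply: lamp supply, a heavy fixed grey box, 200 (x) x 150 (y) mm, flat deck at z = 55 mm. Origin: centre of its underside; +x to its rear. In mm in this frame: rear part from x = 45 on raised to z = 71, its front face the cover's stop; open bay x -50..10, y -32..32; guide rails 5 mm high along the cover's sides (x -84..44), inner faces 110 apart at the deck, sloping outward
- socket_top (a point): centre of the top of the service socket in the bay, at (-20, 0, 51) mm in the supply's frame; upright cavity 22 x 12 x 28 mm deep. A sprung steel nose in its +x wall snaps into the plug's notch: pulling the plug out takes some 10 to 15 N over the first 10 mm, then less
- flap_edge (a point): middle of the front edge of the blue drip flap, at (13.5, 0, 63.5) mm in the supply's frame while the flap is down. Flap 112 mm wide, 2 mm thick, reaching 31 mm forward from the raised rear; its underside is 8.5 mm above the deck, the foremost 5 mm turn up as a lead-in: the 4 mm cover passes below freely when level and within 3 mm of the deck
- drip_flap (a joint): angle of the drip flap in rad: 0 lying down at its stop, grows as it is lifted about its hinge at the raised rear; held down by a very weak spring
- interlock (a joint): travel in m of the white interlock plunger, 8 mm across, on the deck in front of the bay at (-66, 0) mm in the supply's frame: 0 = up, 2.5 mm proud of the deck; 0.0025 = fully down, flush. Spring 3 N at the start, 6 N when down, so the cover does not lie flat by its own weight
- plug_head (a point): red service plug, standing in the socket at the start. Head 28 (x) x 16 (y) x 42 mm high, ribbed y faces; black blade 20 x 10 x 26 mm below it; 45 g. This point is the centre of the head, 21 mm above its seating face; z up, axes parallel to the supply's at the start. The head's top is 38 mm above the deck
- cover_center (a point): silver cover plate, 120 (x) x 104 (y) x 4 mm, 160 g, lying flat on the table at the start. This point is the centre of the plate, half-way through its thickness; z up; the edge at +x (farthest from the grip) is the one that goes under the flap
- cover_grip (a point): middle of the black upright grip fin on the cover: 12 (x) x 60 (y) mm, standing from the plate to 36 mm above the plate's underside. This point is 25 mm from the plate's centre towards -x and 20 mm above the plate's underside; same axes as cover_center
- cover: the silver cover itself; origin at the centre of its underside, axes as cover_center
- tray: clear plastic tray, open at the top, fixed, 118 (x) x 130 (y) mm over its rim and 37 mm high, inside 102 x 114 mm, floor 2 mm thick; origin at the centre of its underside
- slide_box: bystander: green carton of slides, 78x28x20 mm, behind the supply; origin at its underside
- jar: bystander: brown jar with white lid, 45 mm across, 55 mm high; origin at its underside
- beaker: bystander: clear beaker, 57 mm across, 66 mm high; origin at its underside
- cover_home (a point): where cover_center comes to lie when the cover is home, (-15, 0, 57) mm in the supply's frame, with the cover's axes parallel to the supply's and the cover's underside on the deck (this point is 2 mm above the deck)
Not all that is in view belongs to the job. Leave any orange look-alike of the cover alone.

How it is judged (in metres and radians):
On the way, in this order (a step that is already met when the one before it is completed fails the run):
1. the plug is drawn out of its socket (blade clear of the cavity) (z of plug_head in the frame of socket_top above 0.05 m), for 0.1 s.
2. the plug lies in the tray, let go (x of plug_head in the frame of tray between -0.051 and 0.051 m and y of plug_head in the frame of tray between -0.057 and 0.057 m and z of plug_head in the frame of tray below 0.06 m and distance between the grasp point and plug_head above 0.07 m), for 0.2 s.
3. the cover's edge is under the flap by 10 mm or more (x of cover_center in the frame of supply between -0.036 and -0.009 m and y of cover_center in the frame of supply between -0.008 and 0.008 m and z of cover_center in the frame of supply below 0.064 m and value of joint drip_flap below 0.15 rad), for 0.1 s.
At the end, for the whole second after the job is handed in: Plug in the tray. Cover on the deck, within 5 mm of its stop, 5 mm sideways, 0.06 rad in yaw, 0.02 rad of flat, centre under 58.5 mm, grip to the front; fingers still hold it, plunger at least 1.8 of 2.5 mm down; flap below 0.06 rad (x of cover_center in the frame of supply between -0.02 and -0.011 m and y of cover_center in the frame of supply between -0.005 and 0.005 m and z of cover_center in the frame of supply below 0.0585 m and x of cover_grip in the frame of supply below -0.03 m and angle between the x axis of cover and the x axis of supply, either way round below 0.06 rad and angle between cover_center's own z axis and vertical below 0.02 rad and value of joint interlock above 0.0018 m and value of joint drip_flap below 0.06 rad and contact force between the fingers and cover above 1 N and x of plug_head in the frame of tray between -0.051 and 0.051 m and y of plug_head in the frame of tray between -0.057 and 0.057 m and z of plug_head in the frame of tray below 0.06 m); the arm keeps its last pose, push and grip.
It fails at once if the drip flap is lifted by more than 0.2 rad (value of joint drip_flap above 0.2 rad).
It fails at once if a bystander (slide box, jar, beaker) is moved by more than 20 mm (distance of any of slide_box, jar, beaker from where it was at the start of the episode above 0.02 m).
It also fails if it takes over 51 s, if anything falls off the work surface, if the arm or the gripper's body presses on something with over 40 N, if the wrist force passes 120 N, or if a joint passes its speed limit or range.

## Working session

There is one attempt and no reset: what is moved stays moved. The work goes in short steps, Python scripts to look and compute and a shell command to move; the robot and the scene stay as the last step left them, time stands still between calls to the robot, and variables do not carry over. Pictures are saved under pics/ and viewed, about 8 in all and at most 12, crops included, and the job is handed in when it is done.

```bash
mkdir -p pics; ls
python3 - <<'E'
from cell import env, snapshot, job
import cv2,numpy as np
s=env.state(); print(s)
for n in("scene","top"):
    d=snapshot(n); cv2.imwrite(f"pics/{n}0.png",cv2.resize(d["color"][:,:,::-1],(800,600),interpolation=cv2.INTER_CUBIC)); np.savez(f"pics/{n}0.npz",**d)
    print(n,d["mtx"].round(1).tolist(),d["dist"],d["extrinsics"].round(3).tolist())
E
```

```text
pics
{'time_s': 0.0, 'joint_pos': array([-1.19198845e+00,  2.41403312e-01,  3.71102701e-03,  1.33520334e+00,
        9.75530612e-06,  1.57077997e+00]), 'joint_vel': array([ 4.67551809e-05, -5.86177495e-04, -1.16513834e-03,  1.67194447e-03,
        1.74146518e-03,  1.16684916e-03]), 'tau': array([ 5.01268532e-04, -3.72321868e+01,  2.52404934e+01,  1.71295489e-02,
        1.55489583e-04,  2.54029970e-07]), 'ee_pos': array([ 184.65147284, -463.90347432,  202.91281534]), 'tcp_rot': array([-3.14158286e+00,  2.09929858e-03, -1.19197209e+00]), 'wrist_force': array([ 0.41447411, -0.54584135, -0.76564429]), 'ft_torque': array([ 0.03393378,  0.00995895, -0.00459142]), 'finger_gap': 0.9985655037472211}
scene [[395.0, 0.0, 258.6], [0.0, 395.0, 183.7], [0.0, 0.0, 1.0]] [-0.09801578  0.          0.          0.          0.        ] [[0.85, 0.353, -0.39, 170.906], [-0.526, 0.557, -0.643, -763.895], [-0.01, 0.752, 0.66, 799.124], [0.0, 0.0, 0.0, 1.0]]
top [[359.6, 0.0, 248.3], [0.0, 359.6, 195.6], [0.0, 0.0, 1.0]] [-0.06719887  0.          0.          0.          0.        ] [[0.021, 0.989, -0.149, 452.932], [-1.0, 0.018, -0.016, -70.462], [-0.013, 0.149, 0.989, 1195.887], [0.0, 0.0, 0.0, 1.0]]
```

View pics/top0.png

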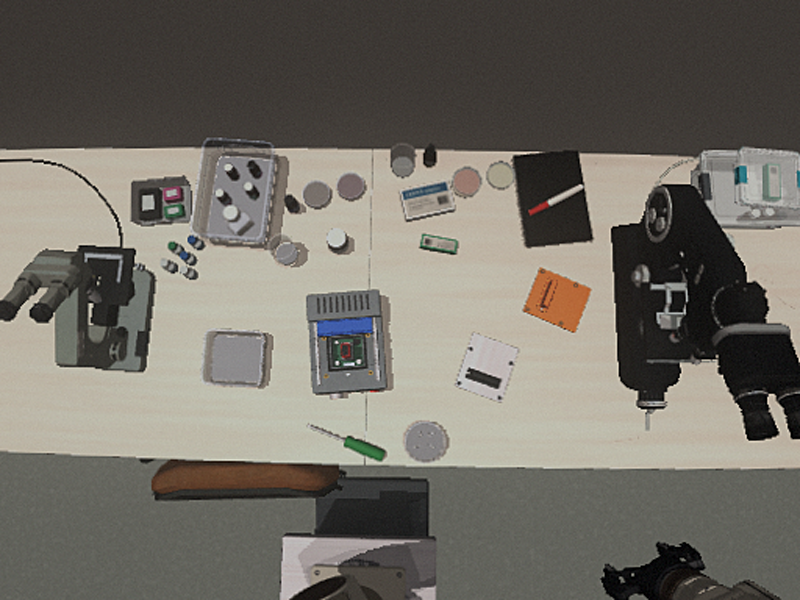

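View pics/scene0.png

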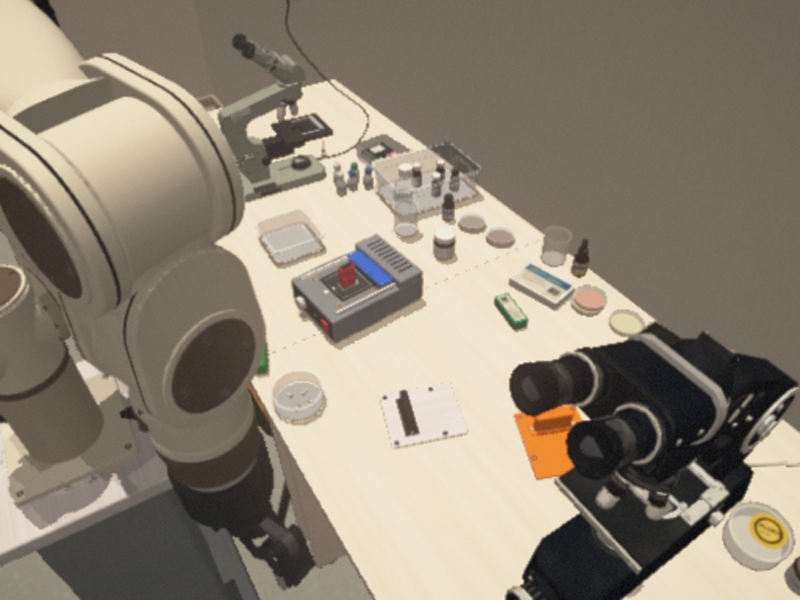

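Top view (800 px scale): supply at (347,342), red plug (346,350), tray (237,358), silver cover (487,366) with its grip towards the robot, orange look-alike (557,300). Scene view shows the plug at (346,275), flap (370,267), cover (423,413).

```bash
cat > h.py <<'E'
import cv2,numpy as np
def ray(d,px):
    px=np.asarray(px,float).reshape(-1,1,2)
    u=cv2.undistortPoints(px,d["mtx"],d["dist"]).reshape(-1,2)
    E=d["extrinsics"]; v=np.c_[u[:,0],-u[:,1],-np.ones(len(u))]@E[:3,:3].T
    return E[:3,3],v/np.linalg.norm(v,axis=1)[:,None]
def plane(d,px,z):
    o,v=ray(d,px); return o+v*((z-o[2])/v[:,2])[:,None]
def tri(d1,p1,d2,p2):
    o1,v1=ray(d1,p1);o2,v2=ray(d2,p2);out=[]
    for a,b in zip(v1,v2):
        t=np.linalg.lstsq(np.c_[a,-b],o2-o1,rcond=None)[0]
        A=o1+t[0]*a;B=o2+t[1]*b; out.append([*((A+B)/2),np.linalg.norm(A-B)])
    return np.array(out)
def mask(d,lo,hi,box):   # box in native px x0,y0,x1,y1 ; HSV
    h=cv2.cvtColor(d["color"],cv2.COLOR_RGB2HSV); h[...,0]=(h[...,0].astype(int)+30)%180 # red -> 30
    m=cv2.inRange(h,np.array(lo),np.array(hi)); k=np.zeros_like(m);x0,y0,x1,y1=box;k[y0:y1,x0:x1]=m[y0:y1,x0:x1];return k
def big(m):
    c,_=cv2.findContours(m,cv2.RETR_EXTERNAL,cv2.CHAIN_APPROX_NONE);return max(c,key=cv2.contourArea)
def quad(m):
    c=cv2.convexHull(big(m)).reshape(-1,2).astype(np.float32)
    return c,cv2.boxPoints(cv2.minAreaRect(c))
E
python3 - <<'E'
from h import *
T=dict(np.load("pics/top0.npz"));S=dict(np.load("pics/scene0.npz"))
np.set_printoptions(precision=1,suppress=True)
def rep(n,d,m,z):
    c=big(m);M=cv2.moments(c);cen=[M["m10"]/M["m00"],M["m01"]/M["m00"]]
    W=plane(d,c.reshape(-1,2)+0.0,z)[:,:2].astype(np.float32);r=cv2.minAreaRect(W)
    print(n,"px",np.array(cen),"A",cv2.contourArea(c),"world",np.array(r[0]),np.array(r[1]),r[2]);return cen
tb=(190,180,255,260); sb=(185,145,275,220)
a=rep("redT",T,mask(T,(20,110,60),(40,255,255),tb),93)
b=rep("redS",S,mask(S,(20,110,60),(40,255,255),(205,155,240,195)),72)
f=rep("flapT",T,mask(T,(130,100,60),(155,255,255),tb),64.5)
g=rep("flapS",S,mask(S,(130,100,60),(155,255,255),sb),64.5)
print("tri red",tri(T,[a],S,[b]),"flap",tri(T,[f],S,[g]))
ms=mask(T,(0,0,185),(179,30,255),(285,205,340,260));c=rep("coverT",T,ms,4)
ms2=mask(S,(0,0,200),(179,25,255),(235,240,305,290));c2=rep("coverS",S,ms2,4)
mk=mask(T,(0,0,0),(179,255,60),(290,230,330,255));e=rep("gripT",T,mk,36)
mk2=mask(S,(0,0,0),(179,255,60),(245,245,275,285));e2=rep("gripS",S,mk2,20)
print("tri",tri(T,[c],S,[c2]),tri(T,[e],S,[e2]))
def crop(d,b,W=400,H=300):
    x0,y0,x1,y1=b;return cv2.resize(d["color"][y0:y1,x0:x1,::-1],(W,H),interpolation=cv2.INTER_CUBIC)
A=np.vstack([np.hstack([crop(T,(190,180,260,260),400,457//2*1+72),crop(S,(180,145,280,220),400,300)]),
 np.hstack([crop(T,(280,205,344,253)),crop(T,(120,200,184,248))])])
cv2.imwrite("pics/crops0.png",A)
E
```

```text
redT px [221.3 225.9] A 4.5 world [529.5  31.3] [24.7 15.4] 1.7376930713653564
redS px [221.6 176.4] A 99.5 world [530.9  31.4] [66.2 28.5] 62.81206512451172
flapT px [220.  208.6] A 307.0 world [580.   36.9] [ 31.8 110. ] 5.520438194274902
flapS px [237.  171.2] A 230.0 world [580.3  35.4] [ 31.7 112.4] 5.321966648101807
tri red [[527.   29.9  70.8   3.7]] flap [[581.5  36.8  61.1   2.1]]
coverT px [309.1 236.4] A 2254.5 world [ 515.3 -264.4] [178.8 179.9] 0.3967514932155609
coverS px [273.  264.5] A 1093.0 world [ 505.2 -261.9] [100.8 118.8] 71.44619750976562
gripT px [309.1 241.6] A 97.5 world [ 483.1 -247.8] [67.7 19.3] 72.5906982421875Traceback (most recent call last):
  File "<stdin>", line 17, in <module>
  File "<stdin>", line 5, in rep
  File "h.py", line 19, in big
    c,_=cv2.findContours(m,cv2.RETR_EXTERNAL,cv2.CHAIN_APPROX_NONE);return max(c,key=cv2.contourArea)
                                                                           ~~~^^^^^^^^^^^^^^^^^^^^^^^
ValueError: max() iterable argument is empty
```

Run:
```python
from h import *
T=dict(np.load("pics/top0.npz"));S=dict(np.load("pics/scene0.npz"))
np.set_printoptions(precision=1,suppress=True)
def crop(d,b,W=400,H=300):
    x0,y0,x1,y1=b;return cv2.resize(d["color"][y0:y1,x0:x1,::-1],(W,H),interpolation=cv2.INTER_CUBIC)
A=np.vstack([np.hstack([crop(T,(185,182,265,242)),crop(S,(180,145,280,220))]),
 np.hstack([crop(T,(280,205,344,253)),crop(T,(120,200,184,248))])])
cv2.imwrite("pics/crops0.png",A)
h=cv2.cvtColor(T["color"],cv2.COLOR_RGB2HSV)
print(h[222,300:340:3].tolist()); print(cv2.cvtColor(S["color"],cv2.COLOR_RGB2HSV)[262,240:300:4].tolist())
for mx in(10,14,18):
    m=mask(T,(0,0,150),(179,mx,255),(285,205,340,260));c=big(m).reshape(-1,2)
    print(mx,cv2.minAreaRect(plane(T,c,4)[:,:2].astype(np.float32)))
```

```text
[[165, 5, 105], [12, 6, 200], [40, 4, 196], [3, 16, 189], [4, 9, 189], [0, 12, 190], [10, 12, 195], [3, 15, 191], [0, 8, 194], [174, 7, 194], [18, 26, 146], [19, 25, 195], [20, 28, 194], [21, 25, 191]]
[[21, 35, 240], [19, 47, 230], [14, 23, 236], [14, 23, 234], [10, 51, 90], [11, 59, 87], [16, 34, 219], [15, 19, 236], [15, 22, 235], [14, 22, 235], [14, 22, 233], [13, 23, 234], [14, 23, 234], [15, 22, 234], [20, 38, 240]]
10 ((506.36181640625, -260.90704345703125), (100.10880279541016, 117.92427825927734), 70.84075164794922)
14 ((506.3249206542969, -261.0792541503906), (104.44917297363281, 118.9803695678711), 71.70540618896484)
18 ((506.3747863769531, -261.1318359375), (104.49800109863281, 119.13478088378906), 71.77033233642578)
```

View pics/crops0.png

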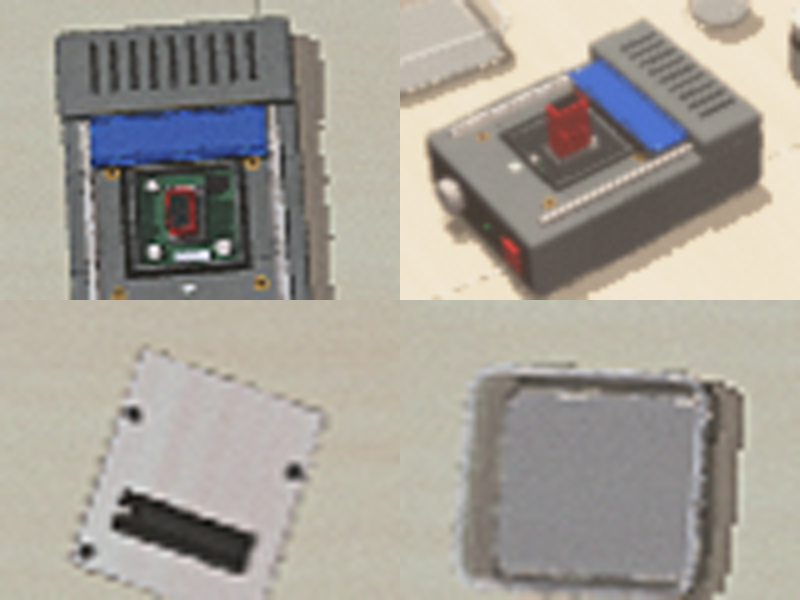

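```bash
cat > go.py <<'E'
import sys,numpy as np
from cell import env
from scipy.spatial.transform import Rotation as R
# usage: go.py x y z yawdeg  -> slide, twist in tool axes; rows limits
def go(x,y,z,yaw):
    s=env.state();Rc=R.from_euler("xyz",s["tcp_rot"]);p=s["ee_pos"]
    Rt=R.from_euler("xyz",[180,0,yaw],degrees=True)
    sl=Rc.inv().apply(np.array([x,y,z])-p);tw=(Rc.inv()*Rt).as_rotvec(degrees=True)
    print("t",round(s["time_s"],2),"slide",sl.round(1),"twist",tw.round(1),"dist",np.linalg.norm(sl).round(),"F",s["wrist_force"].round(1),"gap",round(s["finger_gap"],3),"j",s["joint_pos"].round(2))
if __name__=="__main__": go(*map(float,sys.argv[1:]))
E
python3 - <<'E'
from h import *
T=dict(np.load("pics/top0.npz"));np.set_printoptions(precision=1,suppress=True)
print("tray rim",plane(T,[[149.8,229]],37),"floor",plane(T,[[151.2,229.2]],2))
c=np.radians(5.4);R2=np.array([[np.cos(c),-np.sin(c)],[np.sin(c),np.cos(c)]])
o=np.array([580.1,36.1])-R2@[29.3,0];print("supply",o,"socket",o+R2@[-20,0],"home",o+R2@[-15,0],"griphome",o+R2@[-40,0],"pre",o+R2@[-92,0])
k=np.radians(-18.4);print("grip",np.array([505.9,-261.4])-25*np.array([np.cos(k),np.sin(k)]))
E
python3 go.py 530 31.5 180 95.4
```

```text
tray rim [[512.2 265.9  37. ]] floor [[513.4 271.3   2. ]]
supply [550.9  33.3] socket [531.   31.5] home [536.   31.9] griphome [511.1  29.6] pre [459.3  24.7]
grip [ 482.2 -253.5]
t 0.1 slide [-332.6 -504.1   23.6] twist [  -0.2    0.  -163.7] dist 604.0 F [-0.2 -0.2 -0. ] gap 0.999 j [-1.19  0.24  0.    1.34  0.    1.57]
```

```bash
python3 -m handwheel '{"slide":[[-40,-60,0],[-75,-110,0],[-110,-165,0],[-145,-220,0],[-180,-275,0],[-215,-330,0],[-250,-380,0],[-285,-430,0]],"twist":[[0,0,-10],[0,0,-20],[0,0,-30],[0,0,-40],[0,0,-50],[0,0,-60],[0,0,-70],[0,0,-80]]}' -1 40; python3 go.py 530 31.5 150 95.4
```

```text
time_s: 1.1
ee_pos: [470.5, -51.9, 203.3]
tcp_rot: [-3.14, 0.001, 0.21]
wrist_force: [0.4, -0.3, 0.6]
finger_gap: 0.998
t 1.1 slide [ 75.6 -69.1  53.4] twist [ -0.1  -0.  -83.4] dist 115.0 F [ 0.4 -0.3  0.6] gap 0.998 j [-0.11  0.19 -0.06  1.32  0.    1.25]
```

```bash
python3 -m handwheel '{"slide":[[40,-35,0],[76,-69,0],[76,-69,0],[76,-69,20],[76,-69,53],[76,-69,53],[76,-69,53],[76,-69,53]],"twist":[[0,0,-10],[0,0,-21],[0,0,-31],[0,0,-42],[0,0,-52],[0,0,-63],[0,0,-73],[0,0,-83.4]]}' ; python3 go.py 531 31.5 62 95.4
python3 - <<'E'
from h import *
from cell import snapshot
A=[]
for n,b in(("top",(185,182,265,242)),("scene",(170,115,270,190))):
    d=snapshot(n);np.savez(f"pics/{n}1.npz",**d);x0,y0,x1,y1=b;A.append(cv2.resize(d["color"][y0:y1,x0:x1,::-1],(400,300),interpolation=cv2.INTER_CUBIC))
cv2.imwrite("pics/c1.png",np.hstack(A))
E
```

```text
time_s: 2.1
ee_pos: [529.8, 31.5, 149.6]
tcp_rot: [-3.139, -0.002, 1.672]
wrist_force: [0.8, 0.9, -0.1]
finger_gap: 0.998
t 2.1 slide [-0.3  1.4 87.6] twist [-0.1 -0.1  0.4] dist 88.0 F [ 0.8  0.9 -0.1] gap 0.998 j [ 0.06  0.33 -0.01  1.23  0.   -0.04]
```

View pics/c1.png

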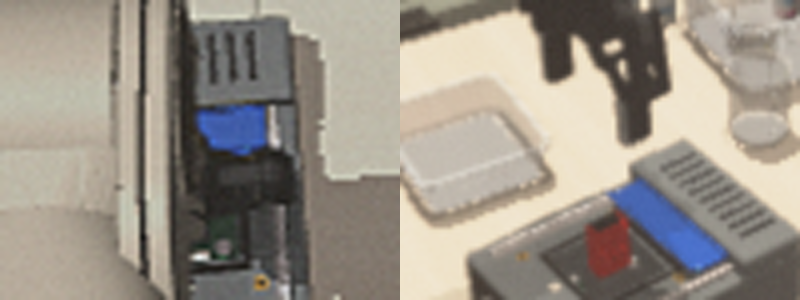

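The view shows the open fingers (555,60)/(635,130) straddling the red plug (608,245) from above; I'm going down.

```bash
python3 -m handwheel '{"slide":[[0,1.4,40],[0,1.4,80],[0,1.4,88],[0,1.4,88]],"twist":[[0,0,0],[0,0,0],[0,0,0],[0,0,0]]}' && python3 -m handwheel '{"slide":[[0,0,0],[0,0,0],[0,0,0],[0,0,0],[0,0,0],[0,0,0]],"twist":[[0,0,0],[0,0,0],[0,0,0],[0,0,0],[0,0,0],[0,0,0]]}' 1 70; python3 go.py 531 31.5 62 95.4
```

```text
time_s: 2.7
ee_pos: [531.1, 31.8, 61.9]
tcp_rot: [-3.139, -0.002, 1.664]
wrist_force: [0.1, 0.7, 0.3]
finger_gap: 1.001
time_s: 3.45
ee_pos: [531.5, 31.8, 62.6]
tcp_rot: [-3.14, -0.002, 1.664]
wrist_force: [-2.3, -0.3, 6.0]
finger_gap: 0.144
t 3.45 slide [-0.3 -0.5  0.6] twist [-0.1 -0.1 -0.1] dist 1.0 F [-2.3 -0.3  6. ] gap 0.144 j [ 0.06  0.41 -0.14  1.02  0.   -0.03]
```

```bash
python3 -m handwheel '{"slide":[[0,0,-3],[0,0,-6],[0,0,-10],[0,0,-20],[0,0,-45],[0,0,-75],[0,0,-90],[0,0,-90]],"twist":[[0,0,0],[0,0,0],[0,0,0],[0,0,0],[0,0,0],[0,0,0],[0,0,0],[0,0,0]]}'; python3 go.py 512.8 268 150 95.4;  python3 - <<'E'
from h import *
from cell import snapshot
A=[]
for n,b in(("scene",(150,55,290,195)),):
    d=snapshot(n);np.savez(f"pics/{n}2.npz",**d);x0,y0,x1,y1=b;A.append(cv2.resize(d["color"][y0:y1,x0:x1,::-1],(500,500),interpolation=cv2.INTER_CUBIC))
cv2.imwrite("pics/c2.png",np.hstack(A))
E
```

```text
time_s: 4.45
ee_pos: [533.2, 31.8, 154.9]
tcp_rot: [3.138, -0.001, 1.664]
wrist_force: [0.2, -0.1, -0.6]
finger_gap: 0.145
t 4.45 slide [237.1   1.7   5.2] twist [ 0.2 -0.1 -0. ] dist 237.0 F [ 0.2 -0.1 -0.6] gap 0.145 j [ 0.06  0.33 -0.    1.24  0.   -0.03]
```

View pics/c2.png

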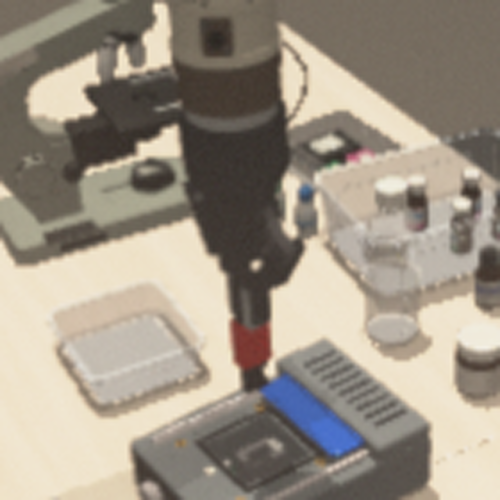

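Plug (250,345 in crop) is clear of the empty socket; over to the tray.

```bash
python3 -m handwheel '{"slide":[[45,1,0],[100,1,0],[155,1,0],[205,1,0],[237,1.7,0],[237,1.7,20],[237,1.7,60],[237,1.7,60]],"twist":[[0,0,0],[0,0,0],[0,0,0],[0,0,0],[0,0,0],[0,0,0],[0,0,0],[0,0,0]]}'; python3 go.py 512.8 268 42 95.4;  python3 - <<'E'
from h import *
from cell import snapshot
A=[]
for n,b in(("scene",(120,85,220,185)),):
    d=snapshot(n);np.savez(f"pics/{n}3.npz",**d);x0,y0,x1,y1=b;A.append(cv2.resize(d["color"][y0:y1,x0:x1,::-1],(500,500),interpolation=cv2.INTER_CUBIC))
cv2.imwrite("pics/c3.png",np.hstack(A))
E
```

```text
time_s: 5.5
ee_pos: [507.9, 266.2, 89.1]
tcp_rot: [-3.132, 0.002, 1.665]
wrist_force: [-1.3, -0.3, -0.1]
finger_gap: 0.147
t 5.5 slide [ 1.5  5.5 47.1] twist [-0.5  0.1 -0. ] dist 47.0 F [-1.3 -0.3 -0.1] gap 0.147 j [0.48 0.46 0.02 1.14 0.   0.39]
```

View pics/c3.png

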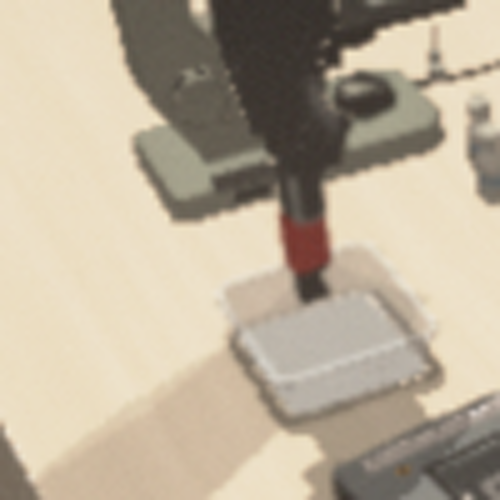

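```bash
python3 - <<'E'
from h import *
S=dict(np.load("pics/scene3.npz"))
p=lambda q:[120+q[0]/5,85+q[1]/5]
print("tip",plane(S,[p((315,297))],52).round())
print("floor corners",plane(S,[p(q) for q in((235,335),(375,290),(440,370),(282,420))],2).round())
E
python3 -m handwheel '{"slide":[[1,5,20],[1,5,40],[1,5,47],[1,5,47]],"twist":[[0,0,0],[0,0,0],[0,0,0],[0,0,0]]}'
```

```text
tip [[506. 261.  52.]]
floor corners [[465. 318.   2.]
 [568. 314.   2.]
 [566. 207.   2.]
 [456. 215.   2.]]
time_s: 6.05
ee_pos: [514.7, 268.3, 45.2]
tcp_rot: [-3.137, 0.0, 1.664]
wrist_force: [-0.3, 1.1, 0.2]
finger_gap: 0.144
```

Tray centre (scene) ≈ (514,264): agrees. Release and rise, then head for the cover.

```bash
python3 -m handwheel '{"slide":[[0,0,2],[0,0,3],[0,0,3],[0,0,3],[0,0,3],[0,0,3]],"twist":[[0,0,0],[0,0,0],[0,0,0],[0,0,0],[0,0,0],[0,0,0]]}' -1 && python3 -m handwheel '{"slide":[[0,0,-30],[0,0,-90],[0,0,-120],[0,0,-130],[0,0,-130],[0,0,-130]],"twist":[[0,0,0],[0,0,0],[0,0,0],[0,0,0],[0,0,0],[0,0,0]]}'; python3 go.py 482.2 -253.5 150 -18.4
python3 - <<'E'
from h import *
from cell import snapshot
S=snapshot("scene");x0,y0,x1,y1=(120,85,220,185);cv2.imwrite("pics/c4.png",cv2.resize(S["color"][y0:y1,x0:x1,::-1],(400,400),interpolation=cv2.INTER_CUBIC))
m=mask(S,(20,110,60),(40,255,255),(130,130,210,175));c=big(m);print(cv2.contourArea(c),plane(S,[c.reshape(-1,2).mean(0)],20).round())
E
```

```text
time_s: 6.8
ee_pos: [514.7, 268.4, 42.2]
tcp_rot: [-3.137, 0.0, 1.664]
wrist_force: [-0.6, -0.4, -0.5]
finger_gap: 0.997
time_s: 7.55
ee_pos: [514.2, 267.9, 170.1]
tcp_rot: [-3.133, 0.002, 1.664]
wrist_force: [0.7, 0.4, 0.4]
finger_gap: 1.002
t 7.55 slide [-516.1  -80.2   21.7] twist [ -0.2   0.5 113.7] dist 523.0 F [0.7 0.4 0.4] gap 1.002 j [0.48 0.42 0.17 1.33 0.   0.39]
70.0 [[526. 306.  20.]]
```

View pics/c4.png

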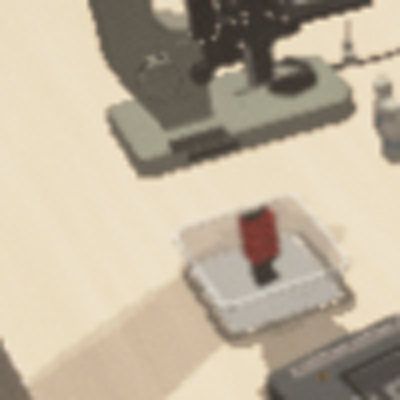

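The plug stands upright in the tray (260,245 in crop), let go. Next, the cover.

```bash
python3 -m handwheel '{"slide":[[-40,-6,0],[-95,-15,0],[-150,-23,0],[-205,-32,0],[-260,-40,0],[-315,-48,0],[-370,-57,0],[-425,-66,10]],"twist":[[0,0,10],[0,0,20],[0,0,30],[0,0,40],[0,0,50],[0,0,60],[0,0,70],[0,0,80]]}'; python3 go.py 482.2 -253.5 120 -18.4
```

```text
time_s: 8.6
ee_pos: [487.6, -163.2, 160.7]
tcp_rot: [3.141, 0.009, 0.262]
wrist_force: [1.3, -0.0, -0.5]
finger_gap: 1.005
t 8.6 slide [-28.2  85.8  41. ] twist [ 0.2  0.5 33.4] dist 99.0 F [ 1.3 -0.  -0.5] gap 1.005 j [-0.32  0.3  -0.03  1.25 -0.01  0.99]
```

```bash
python3 -m handwheel '{"slide":[[-15,42,10],[-28,86,30],[-28,86,41],[-28,86,41],[-28,86,41]],"twist":[[0,0,10],[0,0,20],[0,0,30],[0,0,33.4],[0,0,33.4]]}'; python3 go.py 482.2 -253.5 9 -18.4
python3 - <<'E'
from h import *
from cell import snapshot
A=[]
for n,b in(("top",(270,195,350,255)),("scene",(220,220,320,295))):
    d=snapshot(n);x0,y0,x1,y1=b;A.append(cv2.resize(d["color"][y0:y1,x0:x1,::-1],(400,300),interpolation=cv2.INTER_CUBIC))
cv2.imwrite("pics/c5.png",np.hstack(A))
E
```

```text
time_s: 9.22
ee_pos: [481.5, -253.3, 118.4]
tcp_rot: [3.137, 0.01, -0.321]
wrist_force: [0.3, 0.6, -0.2]
finger_gap: 0.995
t 9.22 slide [  1.8  -0.5 109.4] twist [0.3 0.6 0. ] dist 109.0 F [ 0.3  0.6 -0.2] gap 0.995 j [-0.48  0.39 -0.02  1.17 -0.01  1.41]
```

View pics/c5.png

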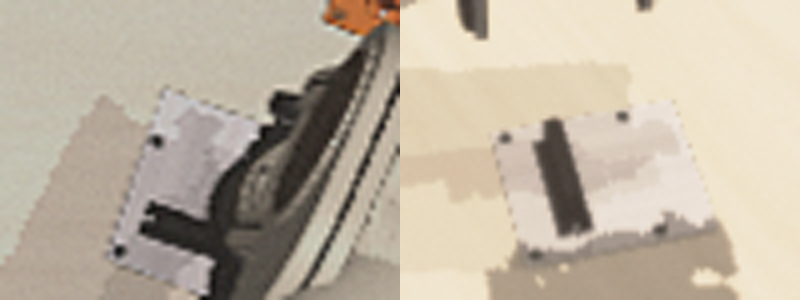

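The cover is undisturbed; the fingers (480,30)/(643,5) straddle the fin line (565,180). Descending and gripping.

```bash
python3 -m handwheel '{"slide":[[1,0,40],[1.8,0,90],[1.8,0,109],[1.8,0,109],[1.8,0,109]],"twist":[[0.3,0.6,0],[0.3,0.6,0],[0.3,0.6,0],[0.3,0.6,0],[0.3,0.6,0]]}';python3 go.py 482.2 -253.5 9 -18.4; python3 -m handwheel '{"slide":[[0,0,0],[0,0,0],[0,0,0],[0,0,0],[0,0,0],[0,0,0]],"twist":[[0,0,0],[0,0,0],[0,0,0],[0,0,0],[0,0,0],[0,0,0]]}' 1 80; python3 go.py 482.2 -253.5 9 -18.4
```

```text
time_s: 9.95
ee_pos: [483.8, -254.4, 11.4]
tcp_rot: [-3.142, -0.004, -0.319]
wrist_force: [0.6, -0.1, 0.6]
finger_gap: 0.997
t 9.95 slide [-1.8 -0.4  2.4] twist [-0.  -0.2  0.1] dist 3.0 F [ 0.6 -0.1  0.6] gap 0.997 j [-0.48  0.49 -0.17  0.91  0.    1.41]
time_s: 10.7
ee_pos: [483.7, -254.4, 11.3]
tcp_rot: [-3.141, -0.004, -0.319]
wrist_force: [0.4, 1.0, -0.1]
finger_gap: 0.003
t 10.7 slide [-1.7 -0.4  2.3] twist [-0.  -0.2  0.1] dist 3.0 F [ 0.4  1.  -0.1] gap 0.003 j [-0.48  0.49 -0.17  0.91  0.    1.41]
```

Run:
```python
from h import *
from cell import snapshot
A=[]
for n,b in(("top",(270,195,350,255)),("scene",(220,220,320,295))):
    d=snapshot(n);np.savez(f"pics/{n}6.npz",**d);x0,y0,x1,y1=b;A.append(cv2.resize(d["color"][y0:y1,x0:x1,::-1],(400,300),interpolation=cv2.INTER_CUBIC))
cv2.imwrite("pics/c6.png",np.hstack(A))
```

```text
(no output)
```

View pics/c6.png

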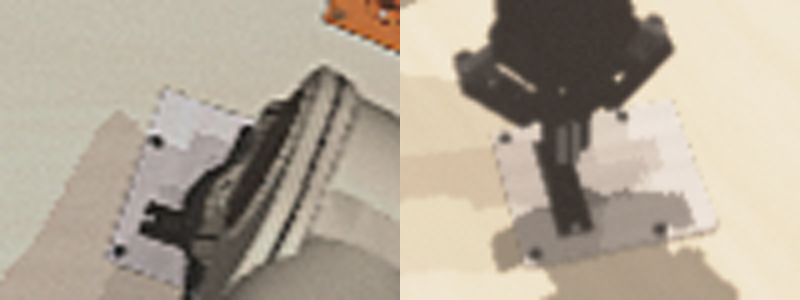

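```bash
python3 - <<'E'
from h import *
S=dict(np.load("pics/scene6.npz"))
p=lambda q:[220+(q[0]-400)/4,220+q[1]/4]
for n,q,z in(("fin top +y L",(533,145),36),("fin top -y",(557,232),36),("fin topR",(556,118),36),("fin base R -y",(592,228),4),("finger low end",(568,165),11)):print(n,plane(S,[p(q)],z).round())
E=S["extrinsics"];Ri=E[:3,:3].T
for P in([483.7,-254.4,11],[483.7,-254.4,30],[482,-253.5,36],[506,-261,4]):
    c=Ri@(np.array(P)-E[:3,3]);uv,_=cv2.projectPoints(np.array([[c[0],-c[1],-c[2]]]),np.zeros(3),np.zeros(3),S["mtx"],S["dist"]);u=uv.ravel();print(P,(u-[220,220])*4+[400,0])
E
python3 -m handwheel '{"slide":[[0,0,-8],[0,0,-15],[0,0,-15],[0,0,-15]],"twist":[[0,0,0],[0,0,0],[0,0,0],[0,0,0]]}'
python3 - <<'E'
from cell import env,snapshot
from h import *
s=env.state();print(s["wrist_force"].round(1),s["ft_torque"].round(2),s["finger_gap"])
S=snapshot("scene");np.savez("pics/scene7.npz",**S);T=snapshot("top");np.savez("pics/top7.npz",**T)
m=mask(S,(0,0,200),(179,30,255),(235,225,315,290));print(cv2.boundingRect(m))
m0=mask(dict(np.load("pics/scene6.npz")),(0,0,200),(179,30,255),(235,225,315,290));print(cv2.boundingRect(m0))
E
```

```text
fin top +y L [[ 470. -241.   36.]]
fin top -y [[ 449. -303.   36.]]
fin topR [[ 493. -230.   36.]]
fin base R -y [[ 480. -292.    4.]]
finger low end [[ 490. -249.   11.]]
[483.7, -254.4, 11] [563.79822267 176.02494449]
[483.7, -254.4, 30] [563.61723897 156.89266872]
[482, -253.5, 36] [560.38779145 150.93001582]
[506, -261, 4] [599.90874697 174.73405175]
time_s: 11.3
ee_pos: [483.8, -254.4, 26.5]
tcp_rot: [-3.142, -0.004, -0.319]
wrist_force: [-0.0, -0.4, 0.5]
finger_gap: -0.001
[-0.  -0.4  0.5] [ 0.01  0.   -0.01] -0.001172673133759412
(248, 225, 67, 52)
(249, 245, 50, 34)
```

Run:
```python
from h import *
a=dict(np.load("pics/scene6.npz"))["color"];b=dict(np.load("pics/scene7.npz"))["color"];c=dict(np.load("pics/scene0.npz"))["color"]
g=lambda i:cv2.cvtColor(i,cv2.COLOR_RGB2GRAY)
for n,r,q in(("6v0",c,a),("7v0",c,b)):
  for (x,y) in((246,254),(284,276),(300,276),(253,283)):
    t=g(r)[y-5:y+6,x-5:x+6];s=g(q)[y-14:y+15,x-14:x+15];m=cv2.matchTemplate(s,t,cv2.TM_CCOEFF_NORMED);_,v,_,l=cv2.minMaxLoc(m);print(n,(x,y),round(v,2),(l[0]-9,l[1]-9))
A=[]
for n in("top","scene"):
    d=dict(np.load(f"pics/{n}7.npz"));x0,y0,x1,y1=(280,195,340,240) if n=="top" else (235,225,295,270)
    A.append(cv2.resize(d["color"][y0:y1,x0:x1,::-1],(400,300),interpolation=cv2.INTER_CUBIC))
B=[]
d=dict(np.load("pics/scene0.npz"))["color"][235:295,230:310,::-1];e=dict(np.load("pics/scene6.npz"))["color"][235:295,230:310,::-1]
B=[cv2.resize(q,(400,300),interpolation=cv2.INTER_CUBIC) for q in(d,e)]
cv2.imwrite("pics/c7.png",np.vstack([np.hstack(A),np.hstack(B)]))
```

```text
6v0 (246, 254) 0.39 (0, 0)
6v0 (284, 276) 0.58 (0, 0)
6v0 (300, 276) 1.0 (0, 0)
6v0 (253, 283) 0.49 (0, -1)
7v0 (246, 254) 0.95 (0, 0)
7v0 (284, 276) 0.72 (0, 0)
7v0 (300, 276) 1.0 (0, 0)
7v0 (253, 283) 0.65 (0, -1)
```

View pics/c7.png

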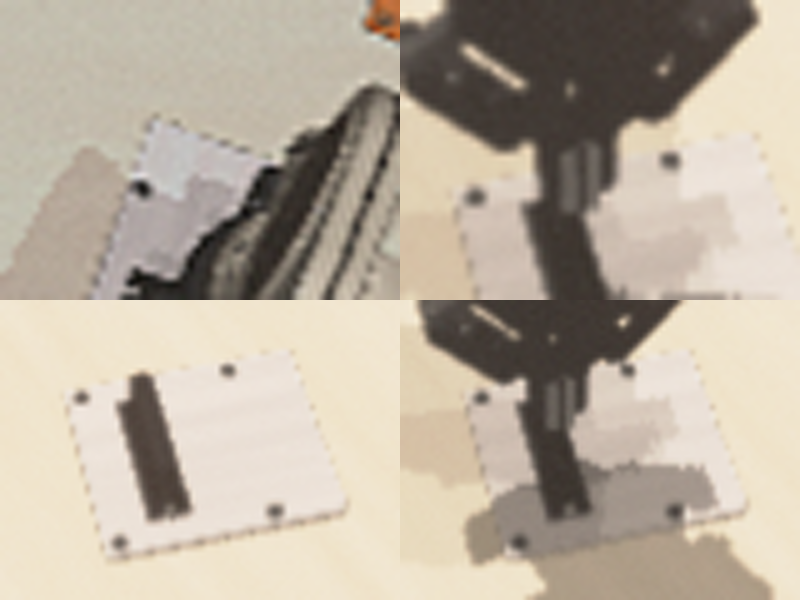

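Picture: cover not lifted; pads appear shut (two grey strips, 560–600,180) above/at the fin. The fin must be measured better.

Run:
```python
from h import *
np.set_printoptions(linewidth=250,precision=1,suppress=True)
T=dict(np.load("pics/top0.npz"));S=dict(np.load("pics/scene0.npz"))
print(S["color"][248:282,250:273].max(2)); print(T["color"][232:252,294:324].max(2))
print(tri(T,[[300.,235.4]],S,[[261,250]]))
E=S["extrinsics"]
def pr(d,P):
    E=d["extrinsics"];c=(np.array(P,float)-E[:3,3])@E[:3,:3];return cv2.projectPoints(c*[1,-1,-1],np.zeros(3),np.zeros(3),d["mtx"],d["dist"])[0].reshape(-1,2)
k=np.radians(-18.4);R2=np.array([[np.cos(k),-np.sin(k)],[np.sin(k),np.cos(k)]])
P=[[*(np.array([506,-261.2])+R2@[x,y]),z] for z in(4,36) for x in(-31,-19) for y in(-30,30)]
print(np.c_[P,pr(S,P),pr(T,P)])
```

```text
[[240 241 240 240 241 240 240 239 238 238 240 239 239 240 240 239 232 233 238 238 237 237 237]
 [240 240 240 240 240 238 235 214 182 210 233 231 233 238 238 238 236 236 237 236 236 236 235]
 [239 239 240 240 238 218 147 114 100 116 169 229 234 236 236 237 237 236 236 236 235 235 235]
 [232 231 238 239 237 210 124  89  87  90 132 227 236 235 236 236 235 236 236 237 237 236 235]
 [237 237 238 238 236 210 123  88  85  86 117 221 235 237 237 237 236 236 236 236 236 236 237]
 [237 238 238 237 235 209 121  88  85  87  97 165 231 236 236 237 237 238 238 238 238 238 238]
 [237 238 238 234 230 199 116  87  86  86  89 143 230 237 238 238 238 238 238 238 238 238 238]
 [238 237 234 190 160 118  88  84  88  86  87 120 224 237 239 239 238 238 238 239 238 238 238]
 [238 238 234 162 106  86  81  82  86  87  88  97 170 233 237 238 238 238 238 237 237 236 236]
 [238 238 236 183 110  84  81  82  84  86  86  94 156 231 237 237 236 236 236 235 235 235 233]
 [238 238 236 214 128  90  79  81  84  88  86  86 123 223 234 234 234 234 234 234 233 233 233]
 [238 237 237 231 145  93  82  83  83  86  85  86 104 1
[... 4340 characters left out ...]
174]
 [191 191 194 194 196 183 160 177 193 192 193 193 192 190 193 190 192 190 191 189 192 193 193 194 192 192 189 192 191 189]
 [192 193 189 192 189 194 193 191 180 163 173 189 195 193 193 195 192 189 191 191 191 189 192 193 191 194 194 193 166 176]]
[[ 503.1 -222.4   19.1    1.4]]
[[ 467.1 -279.9    4.   260.7  275.9  316.9  246.7]
 [ 486.1 -222.9    4.   255.2  256.8  299.7  240.6]
 [ 478.5 -283.7    4.   265.5  274.9  318.1  243.2]
 [ 497.4 -226.7    4.   259.8  255.9  300.8  237.1]
 [ 467.1 -279.9   36.   260.6  267.9  318.7  246.6]
 [ 486.1 -222.9   36.   255.   248.7  300.9  240.3]
 [ 478.5 -283.7   36.   265.6  266.9  319.9  243. ]
 [ 497.4 -226.7   36.   259.7  247.8  302.1  236.8]]
```

Run:
```python
from h import *
a=[]
for n in("6","7"):
    c=dict(np.load(f"pics/scene{n}.npz"))["color"][238:284,243:283,::-1].astype(float)
    c=255*(np.clip(c,0,255)/255)**0.5
    a.append(cv2.resize(c.astype(np.uint8),(400,460),interpolation=cv2.INTER_CUBIC))
cv2.imwrite("pics/c8.png",np.hstack(a))
```

```text
(no output)
```

View pics/c8.png

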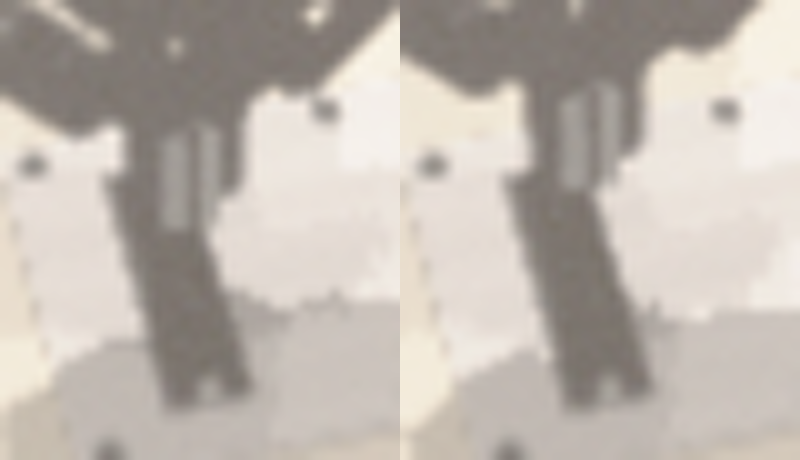

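```bash
cat >> h.py <<'E'
def pr(d,P):
    E=d["extrinsics"];c=(np.array(P,float).reshape(-1,3)-E[:3,3])@E[:3,:3];return cv2.projectPoints(c*[1,-1,-1],np.zeros(3),np.zeros(3),d["mtx"],d["dist"])[0].reshape(-1,2)
E
python3 - <<'E'
from h import *
np.set_printoptions(precision=1,suppress=True)
S=dict(np.load("pics/scene1.npz"))
a=np.radians(5.4);n=np.array([-np.sin(a),np.cos(a)])
for z in(150,163,175):
    print(z,[pr(S,[529.8+s*48*n[0],31.5+s*48*n[1],z])[0] for s in(1,-1)],"observed 208.8,135  228.8,150")
k=np.radians(-18.4)
for z in(118,131,143):print(z,[pr(S,[481.5+s*48*np.cos(k),-253.3+s*48*np.sin(k),z])[0] for s in(-1,1)],"obs 240,229.5  280.8,222.5")
# plug in tray standing: released at TCP z 42 ; head top in hand at t=4.45 TCP(533,32,155)
S2=dict(np.load("pics/scene2.npz"));m=mask(S2,(20,110,60),(40,255,255),(205,130,235,170));x,y,w,h=cv2.boundingRect(big(m));print("red px",x,y,w,h)
for z in(93,155,165,186-11,190):print(z,pr(S2,[533.2,31.8,z])[0])
E
```

```text
150 [array([210.3, 145.6]), array([229.4, 162.2])] observed 208.8,135  228.8,150
163 [array([209.9, 141.8]), array([229.1, 158.3])] observed 208.8,135  228.8,150
175 [array([209.5, 138.2]), array([228.8, 154.7])] observed 208.8,135  228.8,150
118 [array([238.9, 239.1]), array([279.9, 231.5])] obs 240,229.5  280.8,222.5
131 [array([238.7, 235.3]), array([280.1, 227.7])] obs 240,229.5  280.8,222.5
143 [array([238.4, 231.7]), array([280.2, 224.1])] obs 240,229.5  280.8,222.5
red px 215 145 11 14
93 [222.1 169.3]
155 [220.5 151.7]
165 [220.2 148.8]
175 [220.  145.8]
190 [219.6 141.2]
```

Picture: the pads closed just above the fin top. The projections show the actual finger ends about 20–25 mm above the reported TCP, so I'll grasp with the TCP correspondingly lower, watching the force.

```bash
Z='[0,0,0]'; python3 -m handwheel '{"slide":[[0,0,-15],[0,0,-15],[0,0,-15],[0,0,-15],[0,0,-15],[0,0,-15]],"twist":[[0,0,0],[0,0,0],[0,0,0],[0,0,0],[0,0,0],[0,0,0]]}' -1; python3 -m handwheel '{"slide":[[-2,0,15],[-2,0,30],[-2,0,45],[-2,0,49],[-2,0,49]],"twist":[[0,-0.2,0],[0,-0.2,0],[0,-0.2,0],[0,-0.2,0],[0,-0.2,0]]}'; python3 -m handwheel '{"slide":[[0,0,0],[0,0,0],[0,0,0],[0,0,0],[0,0,0],[0,0,0]],"twist":[[0,0,0],[0,0,0],[0,0,0],[0,0,0],[0,0,0],[0,0,0]]}' 1 80; python3 go.py 482.2 -253.5 9 -18.4
```

```text
time_s: 12.15
ee_pos: [483.3, -254.2, 40.9]
tcp_rot: [-3.141, -0.003, -0.319]
wrist_force: [-0.1, 0.1, -0.3]
finger_gap: 0.997
time_s: 12.78
ee_pos: [481.2, -253.4, -8.7]
tcp_rot: [-3.141, 0.002, -0.319]
wrist_force: [-0.9, 0.7, -0.1]
finger_gap: 1.003
time_s: 13.52
ee_pos: [481.5, -253.6, -8.2]
tcp_rot: [-3.141, 0.001, -0.319]
wrist_force: [-0.9, -0.2, 4.3]
finger_gap: 0.117
t 13.53 slide [  0.6  -0.3 -17.2] twist [-0.   0.   0.1] dist 17.0 F [-0.9 -0.2  4.3] gap 0.117 j [-0.48  0.51 -0.19  0.87  0.    1.41]
```

```bash
python3 -m handwheel '{"slide":[[0,0,-10],[0,0,-30],[0,0,-60],[0,0,-100],[0,0,-120],[0,0,-125],[0,0,-125]],"twist":[[0,0,0],[0,0,0],[0,0,0],[0,0,0],[0,0,0],[0,0,0],[0,0,0]]}'; python3 go.py 459.3 24.7 112 5.4
```

```text
time_s: 14.4
ee_pos: [481.3, -253.5, 116.4]
tcp_rot: [-3.141, 0.001, -0.319]
wrist_force: [0.6, -0.1, -1.5]
finger_gap: 0.116
t 14.4 slide [-108.1 -257.2    4.7] twist [ -0.    0.1 -23.7] dist 279.0 F [ 0.6 -0.1 -1.5] gap 0.116 j [-0.48  0.38 -0.03  1.16  0.    1.41]
```

```bash
python3 -m handwheel '{"slide":[[-15,-30,0],[-35,-80,0],[-55,-130,0],[-75,-180,0],[-95,-225,2],[-108,-257,5],[-108,-257,5],[-108,-257,5]],"twist":[[0,0,-4],[0,0,-8],[0,0,-12],[0,0,-17],[0,0,-21],[0,0,-23.7],[0,0,-23.7],[0,0,-23.7]]}'; python3 go.py 459.3 24.7 112 5.4;  python3 - <<'E'
from h import *
from cell import snapshot,env
np.set_printoptions(precision=1,suppress=True)
s=env.state();print(s["ee_pos"],np.degrees(s["tcp_rot"]))
S=snapshot("scene");np.savez("pics/scene9.npz",**S);T=snapshot("top");np.savez("pics/top9.npz",**T)
k=np.radians(5.4);R2=np.array([[np.cos(k),-np.sin(k)],[np.sin(k),np.cos(k)]]);z=112+8.2+4
P=[[*(s["ee_pos"][:2]+R2@[25+x,y]),s["ee_pos"][2]+12.2] for x,y in((-60,-52),(60,-52),(60,52),(-60,52))]
print(pr(S,P),pr(T,P))
x0,y0,x1,y1=150,120,250,195
a=cv2.resize(S["color"][y0:y1,x0:x1,::-1],(800,600),interpolation=cv2.INTER_CUBIC)
for p in pr(S,P): cv2.circle(a,tuple(((p-[x0,y0]+.5)*8).astype(int).tolist()),4,(255,0,255),1)
cv2.imwrite("pics/c9.png",a)
E
```

```text
time_s: 15.4
ee_pos: [458.6, 24.1, 110.8]
tcp_rot: [-3.141, 0.003, 0.094]
wrist_force: [0.6, 0.1, -0.8]
finger_gap: 0.119
t 15.4 slide [ 0.7 -0.5 -1.3] twist [-0.   0.2  0. ] dist 2.0 F [ 0.6  0.1 -0.8] gap 0.119 j [ 0.05  0.23 -0.26  1.08  0.    1.53]
[458.6  24.1 110.8] [-180.     0.2    5.4]
[[196.8 187. ]
 [235.  169. ]
 [214.5 151. ]
 [177.6 167.1]] [[239.6 257.9]
 [236.8 217.4]
 [202.2 220. ]
 [204.5 260.4]]
```

View pics/c9.png

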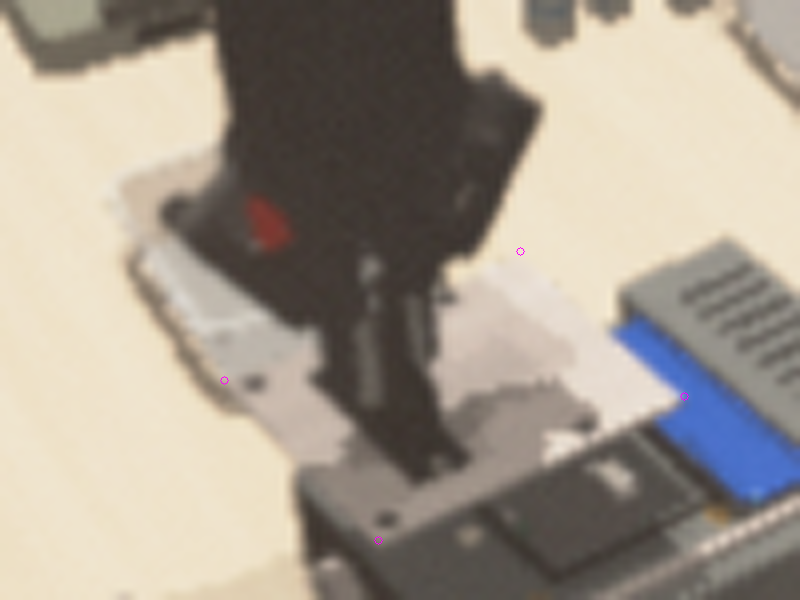

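Level in hand; projected corners (684,396), (378,540) match the plate's within ~1 px. Twelve pictures used; from here by numbers and force. Lowering to the deck.

```bash
python3 -m handwheel '{"slide":[[0.7,-0.5,20],[0.7,-0.5,40],[0.7,-0.5,52],[0.7,-0.5,56],[0.7,-0.5,56],[0.7,-0.5,56]],"twist":[[0,0.1,0],[0,0.1,0],[0,0.1,0],[0,0.1,0],[0,0.1,0],[0,0.1,0]]}'; python3 go.py 459.3 24.7 48.3 5.4;python3 - <<'E'
from cell import env
s=env.state();print(s["tcp_rot"].round(4),s["ft_torque"].round(2))
E
```

```text
time_s: 16.25
ee_pos: [460.3, 24.1, 55.9]
tcp_rot: [-3.141, -0.001, 0.093]
wrist_force: [0.2, 0.2, -1.3]
finger_gap: 0.114
t 16.25 slide [-1.  -0.7  7.6] twist [-0.  -0.1 -0.1] dist 8.0 F [ 0.2  0.2 -1.3] gap 0.114 j [ 0.05  0.29 -0.35  0.94  0.    1.53]
[-3.141e+00 -9.000e-04  9.280e-02] [ 0.05  0.01 -0.05]
```

```bash
python3 -m handwheel '{"slide":[[-1,-0.7,3],[-1,-0.7,5],[-1,-0.7,6],[-1,-0.7,7],[-1,-0.7,7.5],[-1,-0.7,7.5]],"twist":[[0,-0.1,0],[0,-0.1,0],[0,-0.1,0],[0,-0.1,0],[0,-0.1,0],[0,-0.1,0]]}'; python3 go.py 511.1 29.6 48 5.4;python3 - <<'E'
from cell import env,snapshot
from h import *
s=env.state();print(s["tcp_rot"].round(4),s["ft_torque"].round(2))
S=snapshot("scene");m=mask(S,(130,100,60),(155,255,255),(185,145,275,220));c=big(m);print(cv2.minAreaRect(plane(S,c.reshape(-1,2),64.5)[:,:2].astype(np.float32)))
E
```

```text
time_s: 17.0
ee_pos: [459.2, 24.8, 48.6]
tcp_rot: [-3.141, 0.001, 0.093]
wrist_force: [-1.0, 0.7, 2.7]
finger_gap: 0.117
t 17.0 slide [52.1 -0.   0.5] twist [-0.   0.  -0.1] dist 52.0 F [-1.   0.7  2.7] gap 0.117 j [ 0.05  0.3  -0.36  0.92  0.    1.53]
[-3.1408e+00  8.0000e-04  9.2800e-02] [0.04 0.31 0.03]
((579.9806518554688, 35.30997085571289), (32.043373107910156, 112.31896209716797), 5.629583835601807)
```

```bash
python3 -m handwheel '{"slide":[[4,0,0.3],[8,0,0.3],[12,0,0.3],[16,0,0.3],[20,0,0.3],[24,0,0.3],[27,0,0.3],[27,0,0.3]],"twist":[[0,0,0],[0,0,0],[0,0,0],[0,0,0],[0,0,0],[0,0,0],[0,0,0],[0,0,0]]}'; python3 go.py 511.1 29.6 48 5.4;python3 - <<'E'
from cell import env,snapshot
from h import *
s=env.state();print(s["tcp_rot"].round(4),s["ft_torque"].round(2))
S=snapshot("scene");m=mask(S,(130,100,60),(155,255,255),(185,145,275,220));c=big(m);print(cv2.minAreaRect(plane(S,c.reshape(-1,2),64.5)[:,:2].astype(np.float32)))
E
```

```text
time_s: 18.05
ee_pos: [486.8, 27.3, 48.3]
tcp_rot: [-3.141, -0.0, 0.093]
wrist_force: [-1.4, 0.9, 2.6]
finger_gap: 0.115
t 18.05 slide [24.4 -0.   0.3] twist [-0.  -0.  -0.1] dist 24.0 F [-1.4  0.9  2.6] gap 0.115 j [ 0.06  0.34 -0.29  0.94  0.    1.53]
[-3.1408e+00 -3.0000e-04  9.2800e-02] [ 0.02  0.31 -0.01]
((580.6484985351562, 35.80715560913086), (30.616548538208008, 113.1775131225586), 5.629583358764648)
```

```bash
python3 -m handwheel '{"slide":[[3,0,0.3],[6,0,0.3],[9,0,0.3],[12,0,0.3],[15,0,0.3],[18,0,0.3],[18,0,0.3]],"twist":[[0,0,0],[0,0,0],[0,0,0],[0,0,0],[0,0,0],[0,0,0],[0,0,0]]}'; python3 go.py 511.1 29.6 48 5.4;python3 - <<'E'
from cell import env,snapshot
from h import *
s=env.state();print(s["tcp_rot"].round(4),s["ft_torque"].round(2))
S=snapshot("scene");m=mask(S,(130,100,60),(155,255,255),(185,145,275,220));c=big(m);print(cv2.minAreaRect(plane(S,c.reshape(-1,2),64.5)[:,:2].astype(np.float32)))
E
```

```text
time_s: 18.98
ee_pos: [505.4, 29.0, 48.2]
tcp_rot: [-3.141, -0.001, 0.093]
wrist_force: [-1.8, 0.1, 3.6]
finger_gap: 0.12
t 18.98 slide [ 5.7 -0.   0.2] twist [-0.  -0.1 -0.1] dist 6.0 F [-1.8  0.1  3.6] gap 0.12 j [ 0.06  0.38 -0.24  0.96  0.    1.53]
[-3.1409e+00 -1.4000e-03  9.2800e-02] [-0.02  0.39  0.02]
((580.5978393554688, 36.32103729248047), (30.616548538208008, 114.1866455078125), 5.629583358764648)
```

Flap still down. Feeling for the stop with the forward force.

```bash
python3 -m handwheel '{"slide":[[2,0,0.2],[4,0,0.2],[5,0,0.2],[6,0,0.2],[7,0,0.2],[7,0,0.2]],"twist":[[0,0,0],[0,0,0],[0,0,0],[0,0,0],[0,0,0],[0,0,0]]}'; python3 go.py 511.1 29.6 48 5.4; python3 -c "
from cell import env
s=env.state();print(s['tcp_rot'].round(4),s['ft_torque'].round(2))"
```

```text
time_s: 19.77
ee_pos: [510.3, 29.5, 47.6]
tcp_rot: [-3.141, 0.002, 0.093]
wrist_force: [-6.3, -0.1, 5.2]
finger_gap: 0.117
t 19.77 slide [ 0.8 -0.  -0.5] twist [-0.   0.1 -0.1] dist 1.0 F [-6.3 -0.1  5.2] gap 0.117 j [ 0.06  0.39 -0.22  0.96  0.    1.54]
[-3.1409e+00  2.5000e-03  9.3000e-02] [-0.2   1.51  0.11]
```

```bash
python3 -m handwheel '{"slide":[[2,0,1],[2,0,2],[2,0,3],[2,0,4],[2,0,5],[2,0,5]],"twist":[[0,0,0],[0,0,0],[0,0,0],[0,0,0],[0,0,0],[0,0,0]]}'; python3 go.py 511.1 29.6 46.8 5.4; python3 -c "
from cell import env
s=env.state();print(s['tcp_rot'].round(4),s['ft_torque'].round(2))"
```

```text
time_s: 20.52
ee_pos: [510.1, 29.6, 46.7]
tcp_rot: [-3.141, 0.004, 0.093]
wrist_force: [-17.2, -0.4, 36.8]
finger_gap: 0.114
t 20.52 slide [ 1.   0.  -0.1] twist [-0.   0.2 -0.1] dist 1.0 F [-17.2  -0.4  36.8] gap 0.114 j [ 0.06  0.39 -0.22  0.96  0.    1.54]
[-3.1409  0.0039  0.0932] [-0.31  3.89  0.11]
```

```bash
python3 -m handwheel '{"slide":[[1,0,3.5],[1,0,3.5],[1,0,3.5],[1,0,3.5],[1,0,3.5],[1,0,3.5]],"twist":[[0,0.1,0],[0,0.1,0],[0,0.1,0],[0,0.1,0],[0,0.1,0],[0,0.1,0]]}'; python3 go.py 511.1 29.6 46.8 5.4
python3 - <<'E'
from cell import env,snapshot
from h import *
np.set_printoptions(precision=1,suppress=True)
s=env.state();print(s["tcp_rot"].round(4),s["ft_torque"].round(2))
S=snapshot("scene");np.savez("pics/sceneF.npz",**S);T=snapshot("top")
for n,d in(("S",S),("T",T)):
    m=mask(d,(130,100,60),(155,255,255),(185,145,275,220) if n=="S" else (190,180,255,260))
    if m.any(): c=big(m);print(n,"flap",cv2.minAreaRect(plane(d,c.reshape(-1,2),64.5)[:,:2].astype(np.float32)))
m=mask(S,(20,110,60),(40,255,255),(130,130,210,175));c=big(m);print("plug",cv2.contourArea(c),plane(S,[c.reshape(-1,2).mean(0)],49))
# plate: project predicted home corners, compare -y edge: brightness across edge
k=np.radians(5.5);R2=np.array([[np.cos(k),-np.sin(k)],[np.sin(k),np.cos(k)]]);o=np.array([550.9,33.3])
for x in(-70,-50,-30,-10,5):
    q=pr(S,[[*(o+R2@[x,y]),59] for y in range(-62,-41,2)]);print(x,[int(S["color"][int(round(v)),int(round(u))].max()) for u,v in q])
for y in(-40,-46,40):
    q=pr(S,[[*(o+R2@[x,y]),59] for x in range(-90,-61,2)]);print("y",y,[int(S["color"][int(round(v)),int(round(u))].max()) for u,v in q])
E
```

```text
time_s: 21.28
ee_pos: [510.2, 29.5, 46.8]
tcp_rot: [-3.141, 0.002, 0.093]
wrist_force: [-14.3, -1.2, 28.7]
finger_gap: 0.115
t 21.27 slide [ 0.9  0.  -0. ] twist [-0.   0.1 -0. ] dist 1.0 F [-14.3  -1.2  28.7] gap 0.115 j [ 0.06  0.39 -0.22  0.96  0.    1.53]
[-3.1  0.   0.1] [-0.2  2.9  0.1]
S flap ((580.7564086914062, 36.26453399658203), (30.311901092529297, 110.5711898803711), 5.629674911499023)
T flap ((584.5098266601562, -2.524411201477051), (28.856040954589844, 28.59014892578125), 1.4348798990249634)
plug 73.5 [[513.3 266.9  49. ]]
-70 [141, 135, 135, 133, 134, 138, 113, 113, 107, 93, 93]
-50 [129, 137, 137, 131, 134, 134, 158, 158, 161, 157, 157]
-30 [130, 137, 137, 133, 138, 138, 158, 158, 158, 160, 160]
-10 [160, 191, 191, 174, 170, 185, 215, 215, 168, 163, 160]
5 [159, 191, 191, 141, 147, 147, 184, 184, 184, 142, 142]
y -40 [97, 98, 98, 98, 97, 101, 117, 141, 154, 125, 142, 127, 127, 126, 157]
y -46 [110, 104, 104, 105, 108, 108, 120, 150, 132, 107, 107, 91, 128, 128, 160]
y 40 [128, 127, 126, 126, 127, 127, 140, 184, 184, 184, 184, 147, 147, 190, 202]
```

```bash
python3 -c "
from cell import job
print(job.finish_job())"
```

```text
the job is handed in; nothing more can be done
None
```

The plug is out of its socket and in the tray, and the cover is refitted and still held pressed. I handed the job in at about 21 s of robot time; no verdict came back.

**What I did**
- I pulled the plug straight up and put it in the clear tray, where it was left standing upright.
- I slid the cover level under the flap until it met the stop, then pressed it flat.

**Last checks before handing in**
- **Position:** the stop was felt at TCP (510.2, 29.5). That is within 1 mm of the home position worked out from the camera. The cover's front and side edges in the picture agree with home to about 2 mm.
- **Pressed flat:** TCP height was 46.8 mm, the value expected with the cover on the deck. Pitch was about 0.002 rad, with 29 N downward and 14 N forward against the stop. I inferred from this that the plunger is down; I did not see it.
- **Flap:** it still measured as lying down in the scene camera after every sliding step and at the end. The final top view of it was mostly hidden by the arm.
- **Plug:** the camera places it at (513, 267), the middle of the tray.

**What went wrong or disagreed**
- The first grasp of the cover closed on nothing. The finger ends appear in the pictures about 20–25 mm above the reported TCP, so I regrasped 20 mm lower and it held. The missed grasp did not move the cover.
- I did not measure the bystanders again at the end. The arm did not go near the slide box, jar or beaker.

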